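# Gauge the bore of a chromatography column body

### The arm

A 7-joint arm with a two-finger parallel gripper is mounted at the origin on the work surface. World frame = base frame: x ahead of the robot, y to its left, z up, the work surface at z = 0. Lengths are in m, angles in rad, forces in N, time in s.
With the tool pointing down it reaches from about 0.35 to 0.9 m from the base axis. Payload 8.1 kg.
Tool frame: the origin (TCP) lies midway between the tips of the shut fingers; the grasp point (between the pads) lies 19 mm behind it (arm.hold_point_z is the distance from the TCP to the grasp point, in m); z points along the fingers, y is the direction in which the jaws open and shut (so a half turn about z gives the same grasp; the last joint's range is limited). The gripper opens to 92 mm and grips with 3 to 60 N. Pads are 19 mm wide; open, the fingers measure 130 mm over their backs; the gripper's body (75 mm by 190 mm) begins 47 mm behind the grasp point.
Start: joints at [1, 0.434, 0.025, 1.573, -0.012, 1.134, -0.075], TCP at [0.282, -0.558, 0.227] pointing down, gripper open.
Joint ranges: [-2.62, 2.62], [-0.44, 2.09], [-1.27, 1.32], [0.08, 2.57], [-1.32, 4.46], [0.12, 2], [-2.74, 2.74]. Speed limits (rad/s): [2.22, 2.22, 3.01, 3.01, 3.14, 3.14, 3.14].

### API

Orientations are given as a rotation vector (axis times angle).
In Python, from cell import arm gives the robot as it stands.
- The arm moves only by the shell command python3 -m pendant 'ROWS' [FORCE]. ROWS is JSON, a list of rows, each a list of 3 entries, a list of its own where there are three numbers: the shift along the tool's x, y, z in m, then the turn, a rotation vector about the tool's x, y, z in degrees, then the finger opening in m, from 0 to 0.0918. A call has 1 to 10 rows; each row shifts and turns the commanded pose from where the row before left it, along the tool's axes as they then stand; what a row does not reach is not made up. A row lasts 1/8 s, in which the tool goes at most 62.5 mm and 10.7 degrees, less where a joint would pass 70% of its speed; a pose out of reach is approached as far as the arm can. A call with a gripper value outside its range is refused whole. The fingers move at their own pace and stop on an object; FORCE is the grip in N (left out, the last holds). Time passes only in rows, so rows that do not move let the fingers close. It gives the time, the measured TCP pose, the force and the opening at its end, in the units of the state.
- arm.observe(): the state, without advancing time (a new reading comes with each control period).
- arm.get_image(name): name is "side" or "top"; returns (picture, depth): 480x640x3 uint8, red, green, blue; 480x640 float32, m along the optical axis (not along the pixel's ray), 0 where there is no reading.
- arm.camera_params(name): a dict with "fovy" (degrees; the focal length in pixels is half the picture's height over the tangent of half this angle, whatever the lens; pixels are square), "cx", "cy" (the principal point, pixels), "rvec" (rotation vector, rad) and "tvec" (3), from world to camera coordinates, as OpenCV has them. Camera axes: x right, y down, z forward; pixel columns grow to the right and rows downward; lengths in m; the calibration is good to about 2 mm. A picture is of the moment at which its call begins. camera_params takes no time and is no camera call.
- arm.sign_off(): hands the job in, once; it reports no verdict.
Trained networks look in the newest picture that a camera, given by its name, has taken for a name from the list of things; names that differ only in an ending like _2 or _b are one class to them, and where a whole thing is asked for, a point or a joint stands for the part that bears it (a point fixed in the world has none). Each returns a list of dicts, best first, with "conf" (0 to 1); they miss things now and then, are a little off and sometimes report something else, mostly with a low value. They report only what shows in the picture. A call takes as long as a camera call. They do not tell look-alikes from the thing itself.
- arm.look_for(camera, label): "rect" ([centre column, centre row, width, height] in pixels, round what is visible of it).
- arm.masks_of(camera, label): "pixels" (480x640 bool, what is visible of it) and "rect" ([centre column, centre row, width, height] in pixels, round what is visible of it).
The state is a dict: "clock": time; "joints": joint angles; "dq": joint speeds; "joint_efforts": joint torques, N m; "position": TCP position; "ee_rot": TCP orientation; "force": force on the tool from outside, world axes, zero at the start; "ft_torque": the same for the moment, N m; "width": opening from 0.0 (shut) to 1.0 (fully open).
Only numpy, scipy, OpenCV 4.12 (cv2) and the standard library are available. Lean on these libraries where they do the work, as an engineer would, in place of code of your own. Each camera call takes 0.05 s, during which the arm holds its last target.

### The job

Take the bore gauge from its stand by squeezing its two finger tabs together, which draws its plungers in, lower it into the wider of the two column bodies until its cross-bar rests on the rim, and let go of the tabs so that the plungers spring out against the wall. With it resting there, gently press the lock cap down until it stops, then lift the gauge straight out by its round handle without squeezing the tabs, and set it back upright in its stand, still locked at the size it took. Leave the jars and the beaker alone, and never press hard on the column or on the cap.

Things in the scene. Friction and masses are not known exactly. Their poses are not given: they have to be found in the camera images.
- gauge_seat (a point): The bore gauge, a loose upright hand tool (0.25 to 0.4 kg). Point: centre of the underside of its cross-bar, which rests on a rim. Axes: z up the tool, x along the bar (80 x 20 x 6 mm, dark steel), y the line of plungers and tabs. Below the bar: round centring boss 39.5 mm across, 14 mm deep, tapered to 31 mm; then a stem; nose 52 mm below. Above: black housing 30 x 24 mm up to 42 mm.
- gauge_tabs (a point): Midway between the two black finger tabs, 30 mm above gauge_seat. Tabs on the +y and -y sides, each 26 mm wide (along x), 16 mm high, 6 mm thick; 52 mm over their outer faces when free, 40 mm squeezed to the stop (2 to 4.5 N of spring each). Each tab is one piece with the plunger of its side, the two sides move separately; a firm squeeze is enough to carry the gauge.
- gauge_handle (a point): Point on the axis of the gauge's fixed round steel handle, 58 mm above gauge_seat. The handle is 24 mm across and runs from 44 to 65 mm above gauge_seat. The tabs' tops are 38 mm above gauge_seat: keep fingertips above them, or turn the fingers to close along the bar.
- lock_cap_top (a point): Centre of the top of the lock cap, a flat steel button 20 mm across above the handle, 75.5 mm above gauge_seat when up (unlocked, as at the start). Pressed 4 mm down (moves at about 3 N, 6 to 15 N is plenty) it clamps both plungers where they are and stays down by itself. Locked, each resists roughly 15 N, so a gripper squeezing the tabs would shift them.
- lock_cap (a joint): Travel of the lock cap in m: 0 up (unlocked), about 0.004 down (locked).
- tip_left (a point): Outermost point of the round-ended plunger (9 mm thick) on the gauge's +y side, 38 mm below gauge_seat. Tip to tip: 48 mm when free, 36 mm with the tabs squeezed fully; let go, they spring out until they meet something.
- tip_right (a point): The same on the gauge's -y side.
- wide_column_mouth (a point): Centre of the mouth of the wide column body, at its rim, z up: an upright plain aluminium tube fixed to the bench, 54 mm outside, 42 mm bore (square edge, no lead-in), rim 90 to 104 mm above the bench (it differs each time: the dark round foot, 84 mm across, is 12 to 26 mm thick). The one to gauge.
- narrow_column_mouth (a point): Centre of the mouth of the narrow column body, at its rim: same make, rim also 90 to 104 mm up, fixed, 40 mm outside, 28 mm bore, foot 72 mm across. Not to be gauged. The two may stand in each other's place.
- stand_mouth (a point): Centre of the open top of the gauge stand, z up, 65 mm above the bench: a fixed grey rectangular pot, 54 mm (x) by 68 mm (y) outside, 4 mm walls, on a dark base. The gauge hangs in it by its cross-bar, which lies across the rim along the stand's x, the plungers along y inside the pot.
- sample_jar_a: Clear sample jar with yellow cap, 30 mm across, 85 mm high, loose; bystander. Origin at the centre of its underside.
- sample_jar_b: Another such jar, bystander.
- beaker: Glass beaker, 64 mm across, 80 mm high, loose; bystander. Origin at the centre of its underside.
Not all that is in view belongs to the job. What is shaped like the part that bears gauge_seat but pink is not meant.

How it is judged:
On the way, in this order (a step that is already met when the one before it is completed fails the run):
1. the gauge is down in the wide column's bore, its cross-bar within 5 mm of the rim, unlocked, the plungers still drawn in (tips under 40.5 mm apart) (z of gauge_seat in the frame of wide_column_mouth below 0.005 m and horizontal distance between gauge_seat and wide_column_mouth below 0.004 m and distance between tip_left and tip_right below 0.0405 m and value of joint lock_cap below 0.002 m), for 0.1 s.
2. the gauge rests in the bore, let go, still unlocked, the plungers sprung out to the wall (tips 41 to 43.5 mm apart) (z of gauge_seat in the frame of wide_column_mouth below 0.003 m and distance between tip_left and tip_right between 0.041 and 0.0435 m and value of joint lock_cap below 0.002 m and contact force between the fingers and gauge below 0.2 N), for 0.2 s.
3. the lock cap is pressed down in the bore (over 3 mm) (z of gauge_seat in the frame of wide_column_mouth below 0.003 m and distance between tip_left and tip_right between 0.041 and 0.0435 m and value of joint lock_cap above 0.003 m), for 0.2 s.
4. the gauge is lifted clear of the column, its plungers locked at the bore's size (tips 41 to 43.5 mm apart) (z of gauge_seat in the frame of wide_column_mouth above 0.053 m and distance between tip_left and tip_right between 0.041 and 0.0435 m), for 0.1 s.
At the end, for the whole second after the job is handed in: The gauge hangs upright (within 0.12 rad) and at rest in its stand, its cross-bar on the stand's rim (within 4 mm in height, 12 mm sideways), the lock cap down (over 3 mm) and the plungers 41 to 43.5 mm apart over their tips, which is the wide column's bore (horizontal distance between gauge_seat and stand_mouth below 0.012 m and z of gauge_seat in the frame of stand_mouth between -0.003 and 0.004 m and angle between gauge_seat's own z axis and vertical below 0.12 rad and value of joint lock_cap above 0.003 m and distance between tip_left and tip_right between 0.041 and 0.0435 m and linear speed of gauge below 0.02 m/s); the robot touches nothing.
It fails at once if the gauge was pressed on the wide column with more than 45 N (contact force between gauge and wide_column above 45 N).
It fails at once if the lock cap was pressed with more than 35 N (contact force between the fingers and lock_cap above 35 N).
It fails at once if a jar or the beaker was moved by more than 20 mm (distance of any of sample_jar_a, sample_jar_b, beaker from where it was at the start of the episode above 0.02 m).
It also fails if it takes over 72 s, if anything falls off the work surface, if the arm or the gripper's body presses on something with over 40 N, if the wrist force passes 120 N, or if a joint passes its speed limit or range.

## Working session

There is one attempt and no reset: what is moved stays moved. The work goes in short steps, Python scripts to look and compute and a shell command to move; the robot and the scene stay as the last step left them, time stands still between calls to the robot, and variables do not carry over. Pictures are saved under pics/ and viewed, and the job is handed in when it is done.

```bash
ls; mkdir -p pics; cat > h.py <<'E'
import numpy as np, cv2
from cell import arm
def grab(n,f):
    p,d=arm.get_image(n); cv2.imwrite('pics/%s.png'%f,p[:,:,::-1]); np.savez('%s.npz'%f,p=p,d=d); return p,d
def world(n,d):
    c=arm.camera_params(n); h,w=d.shape; f=h/2/np.tan(np.radians(c['fovy'])/2)
    v,u=np.mgrid[:h,:w]; X=np.stack([(u-c['cx'])/f*d,(v-c['cy'])/f*d,d],-1)
    R=cv2.Rodrigues(np.array(c['rvec'],float))[0]; return (X-np.array(c['tvec']))@R
def pix(n,P):
    c=arm.camera_params(n); f=240/np.tan(np.radians(c['fovy'])/2)
    R=cv2.Rodrigues(np.array(c['rvec'],float))[0]; q=R@np.array(P,float)+np.array(c['tvec']); return f*q[0]/q[2]+c['cx'],f*q[1]/q[2]+c['cy']
E
python3 - <<'E'
from h import *
for n in('side','top'): grab(n,n+'0'); print(arm.camera_params(n))
print(arm.observe())
for l in('gauge_seat','gauge_handle','wide_column_mouth','stand_mouth','beaker','sample_jar_a'):
  for n in('side','top'):
    try: print(n,l,[(round(r['conf'],2),np.round(r['rect'])) for r in arm.look_for(n,l)])
    except Exception as e: print(l,e)
E
```

```text
pics
{'fovy': 47.754499625787574, 'cx': 323.0584782250417, 'cy': 237.14586832830727, 'rvec': array([ 0.40569581, -2.60779652,  1.3853326 ]), 'tvec': array([0.55192079, 0.17191561, 0.79455021])}
{'fovy': 52.609334003332314, 'cx': 320.19840434628384, 'cy': 242.54974834287128, 'rvec': array([ 2.16109465, -2.18011789,  0.08297412]), 'tvec': array([0.03374382, 0.58125416, 0.90037631])}
{'clock': 0.1, 'joints': array([ 1.00043348,  0.43511367,  0.02498882,  1.57402304, -0.01158544,
        1.13397185, -0.07515572]), 'dq': array([ 0.00068224, -0.00109905,  0.00113676, -0.00262261, -0.00033626,
       -0.00138246,  0.00050137]), 'joint_efforts': array([ 3.36131408e-03, -6.69126821e+01,  9.88242030e-01, -3.15146148e+01,
       -6.04200480e-02,  3.73489328e-02,  7.71906707e-05]), 'position': array([ 0.28154113, -0.55748464,  0.22604169]), 'ee_rot': array([-3.05485066e+00, -7.27577064e-01,  7.16352190e-04]), 'force': array([ 0.94913585,  0.5741622 , -0.21251618]), 'ft_torque': array([-0.03525474, -0.007861  , -0.04474672]), 'width': 1.0045131484766423}
side gauge_seat [(0.97, array([275., 384.,
[... 332 characters left out ...]
., 262.,  46.,  30.])), (0.4, array([247., 286.,  12.,   7.])), (0.35, array([263., 284.,  10.,  16.]))]
side wide_column_mouth [(0.94, array([416., 202.,  44.,  60.]))]
top wide_column_mouth [(0.61, array([467., 304.,  47.,  44.]))]
side stand_mouth []
top stand_mouth [(0.79, array([259., 284.,  62.,  63.])), (0.66, array([362., 324.,  16.,  23.])), (0.52, array([252., 286.,  33.,  42.]))]
side beaker [(0.75, array([168., 352.,  52.,  70.])), (0.25, array([339., 344.,  75.,  84.]))]
top beaker [(0.7, array([196., 169.,  39.,  38.]))]
side sample_jar_a [(0.82, array([416., 263.,  22.,  51.])), (0.58, array([239., 274.,  25.,  54.]))]
top sample_jar_a [(0.85, array([364., 324.,  17.,  17.]))]
```

View pics/side0.png

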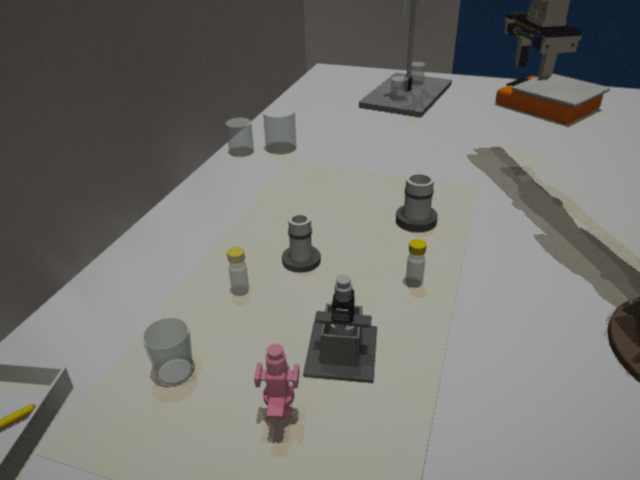

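View pics/top0.png

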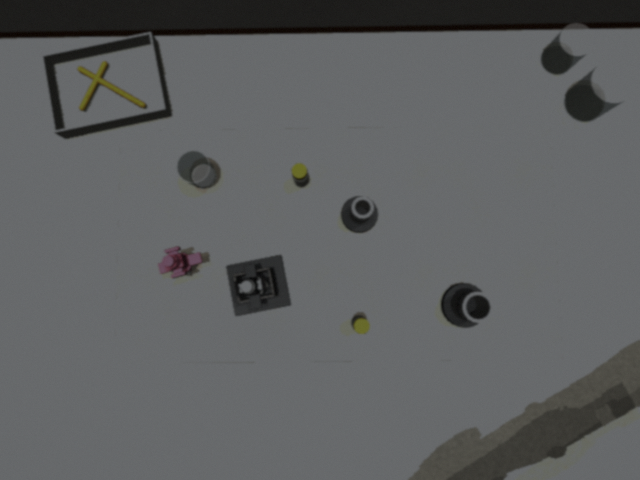

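Candidates for the gauge: the black/steel one in the stand (side 343,310; top 254,286) and the pink look-alike (side 276,384; top 180,262). I choose the black one. The candidates for the column are the wide one (side 418,200; top 475,305) and the narrow one (side 300,240; top 362,209). Next I'll check both choices in close crops and measure.

```bash
python3 - <<'E'
from h import *
T=np.load('top0.npz');S=np.load('side0.npz')
a=cv2.resize(T['p'][235:335,205:305],(400,400),interpolation=3);b=cv2.resize(S['p'][265:385,290:390],(333,400),interpolation=3)
cv2.imwrite('pics/crop.png',np.clip(np.hstack([a,b]).astype(float)*1.6,0,255)[:,:,::-1].astype(np.uint8))
wt=world('top',T['d']);ws=world('side',S['d'])
def circ(P):
    A=np.c_[2*P,np.ones(len(P))];s=np.linalg.lstsq(A,(P**2).sum(1),rcond=None)[0];return s[:2],np.sqrt(s[2]+s[:2]@s[:2])
for nm,W,cu,cv in (('topw',wt,475,305),('topn',wt,362,209),('sidew',ws,418,190),('siden',ws,300,228)):
    P=W[cv-30:cv+30,cu-30:cu+30].reshape(-1,3); q=P[(P[:,2]>.08)&(P[:,2]<.12)]
    z=np.percentile(q[:,2],95); r=q[q[:,2]>np.median(q[:,2])-.006]
    r=q[abs(q[:,2]-z)<.006]
    mn,mx=r[:,:2].min(0),r[:,:2].max(0)
    print(nm,'z',z,np.median(r[:,2]),len(r),'mid',(mn+mx)/2,'ext',mx-mn)
for nm,W,cu,cv in (('top',wt,254,286),('side',ws,343,310)):
    P=W[cv-45:cv+45,cu-45:cu+45].reshape(-1,3);
    print(nm,np.histogram(P[:,2],bins=np.arange(-.01,.17,.01)))
    for lo,hi in((.005,.03),(.055,.068),(.068,.08),(.085,.105),(.128,.15)):
        q=P[(P[:,2]>lo)&(P[:,2]<hi)]
        if len(q)>5: print(lo,hi,len(q),q.mean(0),q.min(0)[:2],q.max(0)[:2], cv2.minAreaRect((q[:,:2]*1000).astype(np.float32)))
E
```

```text
topw z 0.09967899289989751 0.0974595792512143 335 mid [ 0.46060896 -0.2445617 ] ext [0.05180113 0.05348061]
topn z 0.0939312505763165 0.09135802839172363 203 mid [ 0.63848978 -0.04807782] ext [0.03963094 0.03784276]
sidew z 0.09723120821426512 0.09571418666226988 230 mid [ 0.46055847 -0.24215418] ext [0.05243897 0.05751606]
siden z 0.09142474730428168 0.08972681145620366 199 mid [ 0.63787474 -0.04587774] ext [0.04001477 0.0426098 ]
top (array([2144, 4628,  166,   40,   39,   36,   28,  331,  202,    9,   94,
        180,    6,   56,   54,   65,    0]), array([-0.01,  0.  ,  0.01,  0.02,  0.03,  0.04,  0.05,  0.06,  0.07,
        0.08,  0.09,  0.1 ,  0.11,  0.12,  0.13,  0.14,  0.15,  0.16]))
0.005 0.03 1749 [0.50256802 0.14342353 0.00838576] [0.42962391 0.07280646] [0.5870593  0.23478819] ((509.7408142089844, 156.8536376953125), (153.91732788085938, 162.10963439941406), 2.2760095596313477)
0.055 0.068 251 [0.50224946 0.14374723 0.06416679] [0.46210704 0.11146578] [0.53615268 0.18760062] ((497.7726745605469, 148.662353515625), (74.7689437866211, 68.14483642578125), 10.72169303894043)

[... 1148 characters left out ...]
0.18985171] ((499.757568359375, 152.57504272460938), (79.21253967285156, 69.72937774658203), 12.742770195007324)
0.068 0.08 402 [0.49751517 0.15431763 0.07026752] [0.45918785 0.13575985] [0.5398982 0.1682659] ((499.5625, 153.6846160888672), (79.75482940673828, 22.87593650817871), 10.1729736328125)
0.085 0.105 406 [0.4959722  0.16843215 0.09774083] [0.48311488 0.12639872] [0.51479827 0.18100982] ((499.51202392578125, 154.3728485107422), (30.18036460876465, 52.08028030395508), 10.71845531463623)
0.128 0.15 201 [0.49897147 0.15500824 0.13568126] [0.48909724 0.14141626] [0.50922777 0.16489529] ((499.48834228515625, 152.6243896484375), (20.795379638671875, 21.099590301513672), 23.300168991088867)
```

View pics/crop.png

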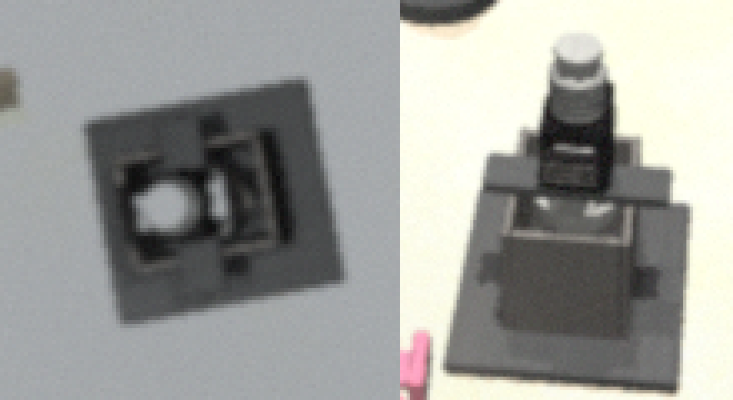

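The crop confirms it: the black/steel gauge hangs in the grey stand with its bar at about +10° yaw. Now I'll turn the jaws and go over it.

```bash
cat >> h.py <<'E'
def to(P,yawx=None):
    o=arm.observe();R=cv2.Rodrigues(np.array(o['ee_rot'],float))[0]
    print('t',round(o['clock'],2),'pos',o['position'].round(4),'xaxis yaw',np.degrees(np.arctan2(R[1,0],R[0,0])).round(2),'tilt',R[:2,2].round(4),'F',o['force'].round(1),'w',round(o['width']*.0918,4))
    print('shift tool mm',(R.T@(np.array(P)-o['position'])*1000).round(1))
E
python3 -m pendant '[[[0,0,0],[0,0,8.2],0.0918],[[0,0,0],[0,0,8.2],0.0918]]'; python3 -c "
from h import *
to([.4997,.1513,.227])"
```

```text
clock: 0.95
position: [0.2817, -0.5579, 0.2268]
ee_rot: [3.129, 0.277, 0.0]
force: [0.1, 0.3, -0.2]
width: 1.003
t 0.95 pos [ 0.2817 -0.5579  0.2268] xaxis yaw 10.12 tilt [ 0.0001 -0.0001] F [ 0.1  0.3 -0.2] w 0.0921
shift tool mm [ 3.392e+02 -6.599e+02 -2.000e-01]
```

```bash
python3 -m pendant '[[[0.02,-0.04,0],[0,0,0],0.0918],[[0.02,-0.04,0],[0,0,0],0.0918],[[0.02,-0.04,0],[0,0,0],0.0918],[[0.02,-0.04,0],[0,0,0],0.0918],[[0.02,-0.04,0],[0,0,0],0.0918],[[0.02,-0.04,0],[0,0,0],0.0918],[[0.02,-0.04,0],[0,0,0],0.0918],[[0.02,-0.04,0],[0,0,0],0.0918]]' >/dev/null;  python3 -m pendant '[[[0.02,-0.04,0],[0,0,0],0.0918],[[0.02,-0.04,0],[0,0,0],0.0918],[[0.02,-0.04,0],[0,0,0],0.0918],[[0.02,-0.04,0],[0,0,0],0.0918],[[0.02,-0.04,0],[0,0,0],0.0918],[[0.02,-0.04,0],[0,0,0],0.0918],[[0,0,0],[0,0,0],0.0918]]'; python3 -c "
from h import *
to([.4997,.1513,.227])"
```

```text
clock: 2.82
position: [0.4568, 0.0471, 0.227]
ee_rot: [-3.126, -0.293, -0.002]
force: [-0.7, -0.1, 0.3]
width: 1.001
t 2.83 pos [0.4568 0.0471 0.227 ] xaxis yaw 10.72 tilt [0.0009 0.0016] F [-0.7 -0.1  0.3] w 0.0919
shift tool mm [ 61.6 -94.4   0.2]
```

```bash
python3 -m pendant '[[[0.0205,-0.0315,0],[0,0,0],0.0918],[[0.0205,-0.0315,0],[0,0,0],0.0918],[[0.0205,-0.0315,0],[0,0,0.2],0.0918],[[0,0,0.03],[0,0,0],0.0918],[[0,0,0],[0,0,0],0.0918]]'; python3 -c "
from h import *
to([.4997,.1513,.079])
grab('side','s1');grab('top','t1')"
```

```text
clock: 3.45
position: [0.4983, 0.1461, 0.195]
ee_rot: [3.128, 0.279, -0.006]
force: [0.1, -0.6, -0.1]
width: 1.0
t 3.45 pos [0.4983 0.1461 0.195 ] xaxis yaw 10.18 tilt [-0.004  -0.0019] F [ 0.1 -0.6 -0.1] w 0.0918
shift tool mm [  2.8  -5.  116. ]
```

View pics/s1.png

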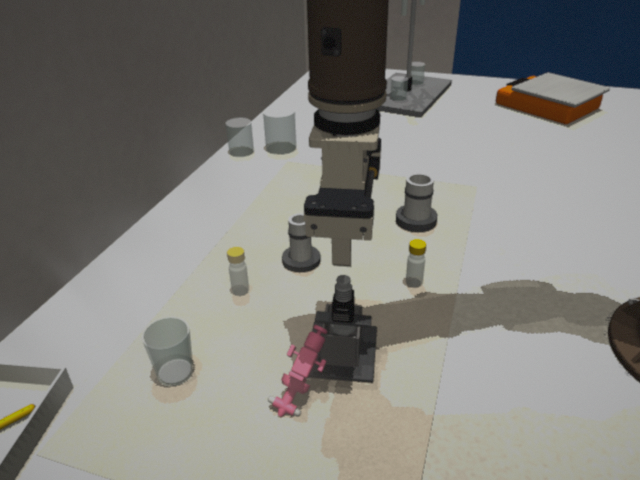

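View pics/t1.png

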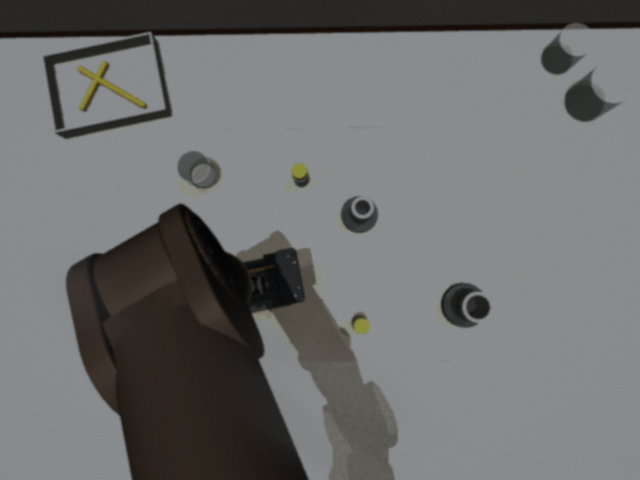

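The side view shows the gripper (fingers near 342,250) above the gauge (343,285). The pink look-alike has toppled and its head now leans near the stand (320,335). I'll check whether it is in the way.

```bash
python3 -m pendant '[[[0,0,0],[0,0,0],0.0918]]' >/dev/null; python3 - <<'E'
from h import *
to([.4997,.1513,.079])
p,d=grab('side','s2')
W=world('side',d); hsv=cv2.cvtColor(p,cv2.COLOR_RGB2HSV)
m=(hsv[...,1]>70)&((hsv[...,0]>160)|(hsv[...,0]<3)); m[:300]=0;m[450:]=0;m[:,:260]=0;m[:,350:]=0
q=W[m]; print(len(q),q.min(0),q.max(0)); 
i=q[:,2].argsort()[-20:];print(q[i].mean(0))
i=q[:,1].argsort()[:20];print(q[i].mean(0))
P=W[265:395,290:395].reshape(-1,3)
for lo,hi in((.068,.08),(.085,.105),(.128,.15)):
    s=P[(P[:,2]>lo)&(P[:,2]<hi)];print(lo,cv2.minAreaRect((s[:,:2]*1000).astype(np.float32)))
cv2.imwrite('pics/s2c.png',cv2.resize(p[260:430,250:410],(640,680),interpolation=3)[:600,:,::-1])
E
```

```text
t 3.67 pos [0.5001 0.147  0.1978] xaxis yaw 10.13 tilt [0.0015 0.0001] F [-0.5  0.1  0.9] w 0.0916
shift tool mm [ 1.000e-01 -4.400e+00  1.188e+02]
1800 [ 0.34108055  0.11362916 -0.00229085] [0.58022643 0.70458581 0.59388926]
[0.48523336 0.29414013 0.18570526]
[0.55067398 0.14765881 0.01415072]
0.068 ((523.1429443359375, 186.4759521484375), (147.9229278564453, 70.48155975341797), 56.201847076416016)
0.085 ((499.5120544433594, 154.30419921875), (30.280187606811523, 51.58033752441406), 13.042206764221191)
0.128 ((499.38677978515625, 152.96768188476562), (20.408973693847656, 20.51462745666504), 12.376583099365234)
```

View pics/s2c.png

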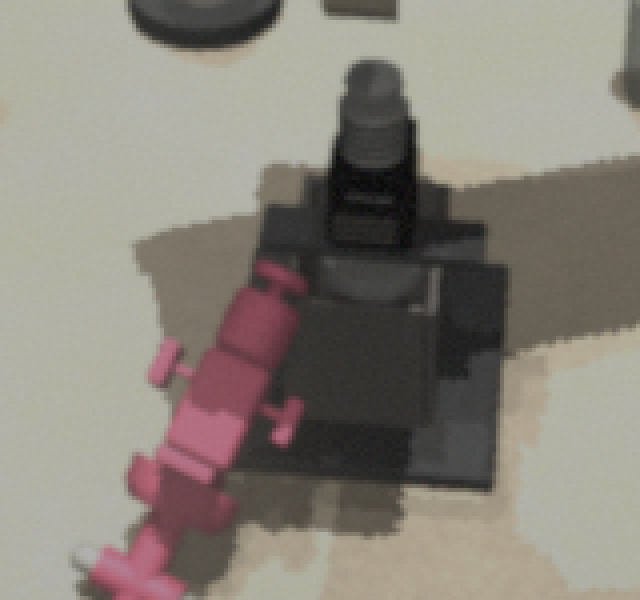

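```bash
python3 - <<'E'
from h import *
d=np.load('s2.npz')['d'];W=world('side',d)
for v,u in((328,320),(333,318),(340,315),(350,312),(360,305),(370,300),(352,292),(362,322),(385,295),(400,285),(312,343),(320,330),(318,325)): print(u,v,W[v-1:v+2,u-1:u+2].reshape(-1,3).mean(0).round(3))
E
```

```text
320 328 [0.52  0.194 0.082]
318 333 [0.523 0.195 0.073]
315 340 [0.523 0.209 0.073]
312 350 [0.524 0.219 0.064]
305 360 [0.529 0.234 0.058]
300 370 [0.531 0.246 0.051]
292 352 [0.549 0.229 0.062]
322 362 [0.508 0.224 0.05 ]
295 385 [0.532 0.264 0.041]
285 400 [0.543 0.274 0.019]
343 312 [0.494 0.175 0.102]
330 320 [0.516 0.162 0.069]
325 318 [0.524 0.161 0.07 ]
```

The pink decoy leans on the stand's far +x/+y corner (cap at about 0.52, 0.19, z 0.08). That is about 17 mm or more clear of the finger path, so I'll descend on the tabs.

```bash
python3 -m pendant '[[[0,-0.0045,0.03],[0,0,0],0.0918],[[0,0,0.03],[0,0,0],0.08],[[0,0,0.02],[0,0,0],0.08],[[0,0,0],[0,0,0],0.08],[[0,0,0],[0,0,0],0.08]]'; python3 - <<'E'
from h import *
to([.4997,.152,.080])
p,d=grab('side','s3')
cv2.imwrite('pics/s3c.png',cv2.resize(p[190:390,230:450],(660,600),interpolation=3)[:,:,::-1])
E
```

```text
clock: 4.35
position: [0.4995, 0.1521, 0.1179]
ee_rot: [-3.129, -0.279, -0.002]
force: [0.4, -0.2, -0.7]
width: 0.869
t 4.35 pos [0.4995 0.1521 0.1179] xaxis yaw 10.18 tilt [0.0014 0.0005] F [ 0.4 -0.2 -0.7] w 0.0798
shift tool mm [ 0.2  0.2 37.9]
```

View pics/s3c.png

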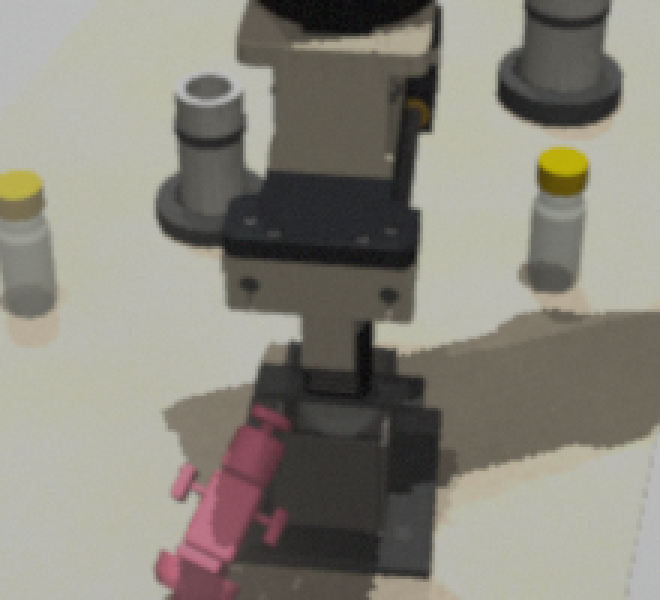

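The finger (crop x 305–370) passes clear of the pink cap (right edge about 292). Descending and squeezing.

```bash
python3 -m pendant '[[[0,0,0.02],[0,0,0],0.08],[[0,0,0.012],[0,0,0],0.08],[[0,0,0.006],[0,0,0],0.08],[[0,0,0],[0,0,0],0.08],[[0,0,0],[0,0,0],0.08]]'; python3 -c "
from h import *
to([.4997,.152,.080])"; python3 -m pendant '[[[0,0,0],[0,0,0],0.056],[[0,0,0],[0,0,0],0.05],[[0,0,0],[0,0,0],0.044],[[0,0,0],[0,0,0],0.03],[[0,0,0],[0,0,0],0.03],[[0,0,0],[0,0,0],0.03],[[0,0,0],[0,0,0],0.03]]' 25;python3 -c "
from h import *
to([.4997,.152,.080])"
```

```text
clock: 5.03
position: [0.4991, 0.1521, 0.0792]
ee_rot: [-3.129, -0.279, -0.001]
force: [-0.2, -0.3, -0.0]
width: 0.871
t 5.03 pos [0.4991 0.1521 0.0792] xaxis yaw 10.2 tilt [0.0006 0.0002] F [-0.2 -0.3 -0. ] w 0.0799
shift tool mm [ 0.6  0.2 -0.8]
clock: 5.9
position: [0.4989, 0.1517, 0.0791]
ee_rot: [3.129, 0.279, 0.0]
force: [-1.8, -1.6, 6.1]
width: 0.419
t 5.9 pos [0.4989 0.1517 0.0791] xaxis yaw 10.19 tilt [ 0.0003 -0.0003] F [-1.8 -1.6  6.1] w 0.0385
shift tool mm [ 0.9 -0.1 -0.9]
```

```bash
python3 -m pendant '[[[0,0,-0.01],[0,0,0],0.03],[[0,0,-0.02],[0,0,0],0.03],[[0,0,-0.03],[0,0,0],0.03],[[0,0,-0.04],[0,0,0],0.03],[[0,0,-0.04],[0,0,0],0.03],[[0,0,-0.02],[0,0,0],0.03],[[0,0,0],[0,0,0],0.03],[[0,0,0],[0,0,0],0.03]]'; python3 - <<'E'
from h import *
to([.4606,-.243,.24])
p,d=grab('side','s4')
cv2.imwrite('pics/s4c.png',cv2.resize(p[130:380,230:450],(528,600),interpolation=3)[:,:,::-1])
E
```

```text
clock: 6.9
position: [0.498, 0.1516, 0.2376]
ee_rot: [3.129, 0.279, -0.003]
force: [0.4, -0.5, -3.3]
width: 0.42
t 6.9 pos [0.498  0.1516 0.2376] xaxis yaw 10.2 tilt [-0.0017 -0.0007] F [ 0.4 -0.5 -3.3] w 0.0386
shift tool mm [-106.7  381.7   -2. ]
```

View pics/s4c.png

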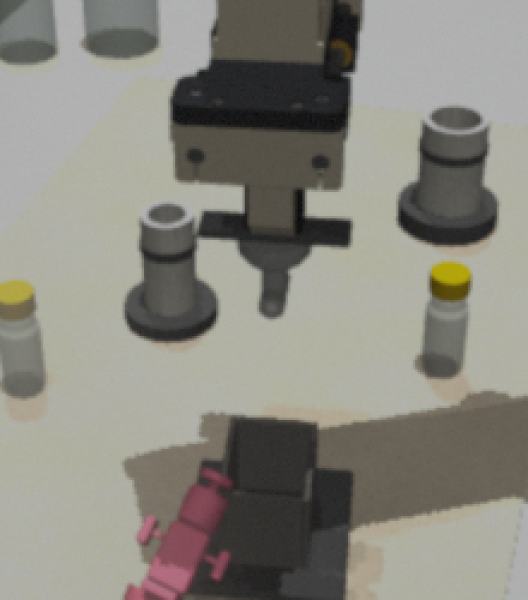

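Gauge is held (weight about 3.3 N, bar level at crop 275,228). Moving over to the wide column.

```bash
python3 -m pendant '[[[-0.005,0.02,0],[0,0,0],0.03],[[-0.0105,0.0375,0],[0,0,0],0.03],[[-0.0105,0.0375,0],[0,0,0],0.03],[[-0.0105,0.0375,0],[0,0,0],0.03],[[-0.0105,0.0375,0],[0,0,0],0.03],[[-0.0105,0.0375,0],[0,0,0],0.03],[[-0.0105,0.0375,0],[0,0,0],0.03],[[-0.0105,0.0375,0],[0,0,0],0.03],[[-0.0105,0.0375,0],[0,0,0],0.03],[[-0.0105,0.0375,0],[0,0,0],0.03]]' ; python3 -m pendant '[[[-0.005,0.02,0],[0,0,0],0.03],[[0,0,0],[0,0,0],0.03],[[0,0,0],[0,0,0],0.03],[[0,0,0],[0,0,0],0.03]]';  python3 - <<'E'
from h import *
to([.4606,-.243,.19])
grab('side','s5');grab('top','t5')
E
```

```text
clock: 8.2
position: [0.4633, -0.2185, 0.2374]
ee_rot: [-3.128, -0.28, 0.003]
force: [-0.4, 0.0, -3.5]
width: 0.419
clock: 8.7
position: [0.4629, -0.2368, 0.2384]
ee_rot: [-3.128, -0.282, 0.001]
force: [0.2, -0.5, -5.0]
width: 0.418
t 8.7 pos [ 0.4629 -0.2368  0.2384] xaxis yaw 10.3 tilt [-0.0005  0.0006] F [ 0.2 -0.5 -5. ] w 0.0383
shift tool mm [-3.3  5.7 48.4]
```

View pics/s5.png

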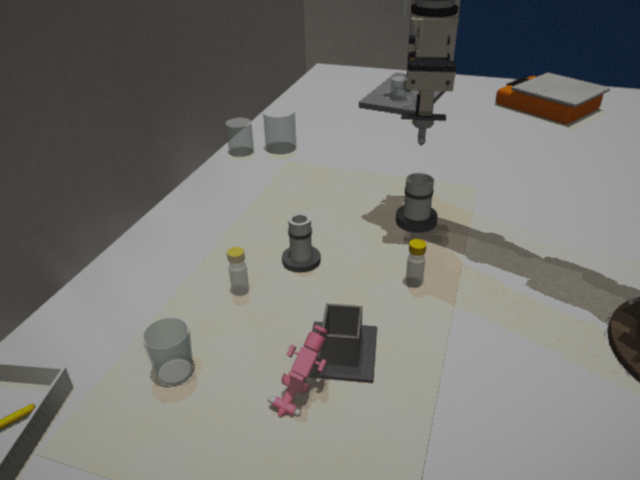

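View pics/t5.png

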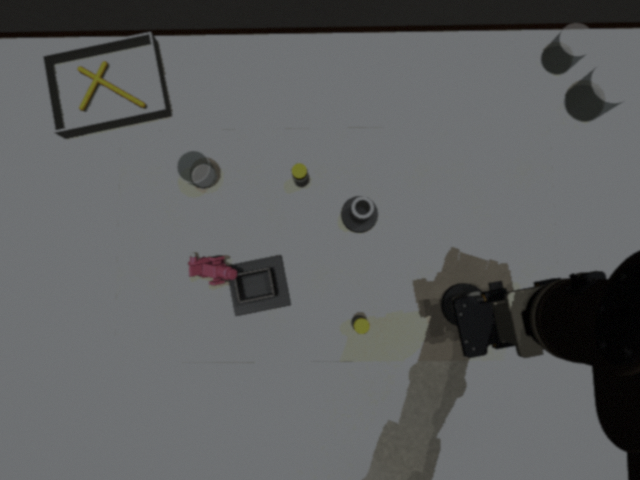

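The side view shows the gauge (nose 422,140) above the wide column (rim 419,182). The top view is blocked by the hand. I'll lower it to just above the rim and compare the two in the side camera.

```bash
python3 -m pendant '[[[-0.003,0.006,0.02],[0,0,0],0.03],[[0,0,0.03],[0,0,0],0.03],[[0,0,0.011],[0,0,0],0.03],[[0,0,0],[0,0,0],0.03],[[0,0,0],[0,0,0],0.03],[[0,0,0],[0,0,0],0.03]]' ;  python3 - <<'E'
from h import *
to([.4606,-.243,.172])
ds=[];ps=[]
for i in range(4):
    p,d=arm.get_image('side'); ds.append(d);ps.append(p.astype(float))
d=np.median(ds,0);p=np.mean(ps,0); np.savez('m6.npz',d=d,p=p)
to([.4606,-.243,.172])
c=np.clip(p*1.4,0,255).astype(np.uint8)[80:240,350:500]
cv2.imwrite('pics/s6c.png',cv2.resize(c,(562,600),interpolation=3)[:,:,::-1])
W=world('side',d)
q=W[60:230,370:470].reshape(-1,3); q=q[(q[:,2]>.08)&(q[:,2]<.30)&(abs(q[:,0]-.46)<.08)&(abs(q[:,1]+.24)<.08)]
for z in np.arange(.08,.25,.004):
    s=q[(q[:,2]>=z)&(q[:,2]<z+.004)]
    if len(s): print(round(z,3),len(s),s.min(0).round(4)[:2],s.max(0).round(4)[:2],'midx',((s.min(0)+s.max(0))/2).round(4)[:2])
E
```

```text
clock: 9.55
position: [0.4615, -0.2447, 0.1787]
ee_rot: [3.128, 0.279, 0.002]
force: [-0.6, 0.0, -3.3]
width: 0.424
t 9.55 pos [ 0.4615 -0.2447  0.1787] xaxis yaw 10.2 tilt [ 0.0015 -0.0007] F [-0.6  0.  -3.3] w 0.0389
shift tool mm [-0.6 -1.9  6.7]
t 9.75 pos [ 0.461  -0.2446  0.1781] xaxis yaw 10.19 tilt [ 0.0006 -0.0003] F [-0.7 -0.  -3.5] w 0.0385
shift tool mm [-0.1 -1.7  6.1]
0.08 79 [ 0.4337 -0.2654] [ 0.4849 -0.2156] midx [ 0.4593 -0.2405]
0.084 88 [ 0.4339 -0.2652] [ 0.4854 -0.2152] midx [ 0.4597 -0.2402]
0.088 89 [ 0.4342 -0.2658] [ 0.4876 -0.2136] midx [ 0.4609 -0.2397]
0.092 94 [ 0.4345 -0.2671] [ 0.4836 -0.215 ] midx [ 0.4591 -0.241 ]
0.096 118 [ 0.4346 -0.2693] [ 0.4865 -0.2149] midx [ 0.4606 -0.2421]
0.116 3 [ 0.4584 -0.2304] [ 0.462  -0.2286] midx [ 0.4602 -0.2295]
0.12 11 [ 0.4548 -0.2313] [ 0.466  -0.2283] midx [ 0.4604 -0.2298]
0.124 19 [ 0.4533 -0.2574] [ 0.4714 -0.2267] midx [ 0.4624 -0.242 ]
0.128 30 [ 0.4541 -0.2479] [ 0.47   -0.2275] midx [ 0.4621 -0.2377]
0.132 17 [ 0.4559 -0.2437] [ 0.4672 -0.2281] midx [ 0.4616 -0.2359]
0.136 15 [ 0.4562 -0.2437] [ 0.4672 -
[... 1020 characters left out ...]
56] midx [ 0.4595 -0.2213]
0.2 39 [ 0.4444 -0.2462] [ 0.4776 -0.2069] midx [ 0.461  -0.2266]
0.204 39 [ 0.4444 -0.2468] [ 0.476  -0.2059] midx [ 0.4602 -0.2263]
0.208 30 [ 0.4446 -0.2354] [ 0.4707 -0.205 ] midx [ 0.4577 -0.2202]
0.212 25 [ 0.445  -0.2097] [ 0.4643 -0.2043] midx [ 0.4546 -0.207 ]
0.216 26 [ 0.444  -0.2115] [ 0.4645 -0.2049] midx [ 0.4542 -0.2082]
0.22 25 [ 0.4443 -0.21  ] [ 0.4647 -0.2042] midx [ 0.4545 -0.2071]
0.224 1 [ 0.4441 -0.2062] [ 0.4441 -0.2062] midx [ 0.4441 -0.2062]
0.24 9 [ 0.4181 -0.1657] [ 0.4473 -0.1604] midx [ 0.4327 -0.163 ]
0.244 45 [ 0.4102 -0.3156] [ 0.5108 -0.1601] midx [ 0.4605 -0.2379]
0.248 53 [ 0.4108 -0.3185] [ 0.5117 -0.1602] midx [ 0.4613 -0.2394]
```

View pics/s6c.png

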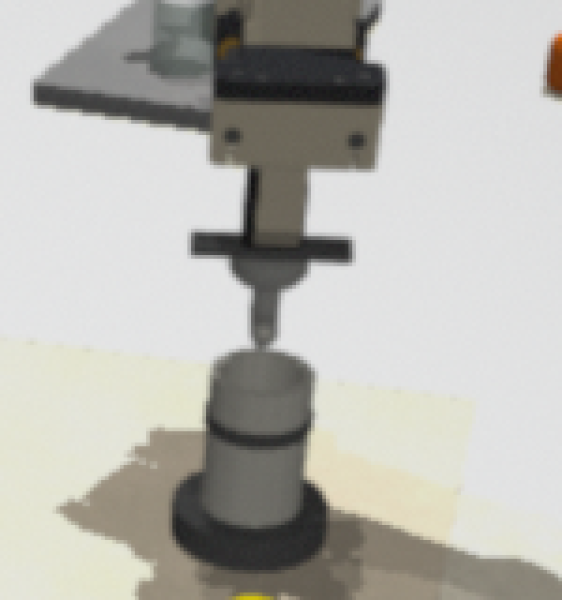

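```bash
cat > fit.py <<'E'
from h import *
from scipy.optimize import least_squares
def cyl(q,r,x0):
    f=lambda c:np.hypot(q[:,0]-c[0],q[:,1]-c[1])-r
    s=least_squares(f,x0,loss='soft_l1',f_scale=.0007); return s.x.round(5), np.median(abs(f(s.x))).round(5),len(q)
def rep(d,g,zs):
    W=world('side',d).reshape(-1,3)
    def sel(c,lo,hi,rad): return W[(W[:,2]>lo)&(W[:,2]<hi)&(np.hypot(W[:,0]-c[0],W[:,1]-c[1])<rad)]
    C=np.array([.4606,-.242])
    for lo,hi in((.04,.066),(.08,.094),(.035,.066)):
        q=sel(C,lo,hi,.035); q=q[np.hypot(*(q[:,:2]-C).T)>.0235]; print('col',lo,cyl(q,.027,C))
    q=sel(C,.09,.106,.031); q=q[np.hypot(*(q[:,:2]-C).T)>.0225]; 
    # rim face height
    print('rim z hist',np.histogram(q[:,2],np.arange(.09,.106,.001))[0])
    for nm,lo,hi,r in zs:
        q=sel(g,lo,hi,r+.006); print(nm,cyl(q,r,g))
E
python3 - <<'E'
from fit import *
m=np.load('m6.npz')
rep(m['d'],np.array([.4615,-.243]),(('boss',.154,.161,.01975),))
W=world('side',m['d']).reshape(-1,3)
q=W[(W[:,2]>.160)&(W[:,2]<.174)&(abs(W[:,0]-.4615)<.045)&(abs(W[:,1]+.24)<.03)]
print(cv2.minAreaRect((q[:,:2]*1000).astype(np.float32)))
print('bar top z: ', np.histogram(q[:,2],np.arange(.16,.175,.001)))
L=q[q[:,0]<.44];R=q[q[:,0]>.48];print(np.percentile(L[:,2],[5,50,95]),np.percentile(R[:,2],[5,50,95]))
# initial view of column too
W=np.load('side0.npz')['d']; rep(W,np.array([.4995,.1525]),(('cap',.1335,.1385,.010),('handle',.112,.127,.012)))
E
```

```text
col 0.04 (array([ 0.4605 , -0.24358]), np.float64(0.00052), 305)
col 0.08 (array([ 0.46057, -0.24354]), np.float64(0.00051), 177)
col 0.035 (array([ 0.46046, -0.24361]), np.float64(0.00051), 362)
rim z hist [19 15 16  9 18 19 73 12  0  0  0  0  0  0  0]
boss (array([ 0.46268, -0.24466]), np.float64(0.00046), 68)
((461.3634948730469, -239.26292419433594), (79.73570251464844, 30.02442169189453), 12.198025703430176)
bar top z:  (array([11,  9, 19, 37, 16, 22, 19, 30, 56, 77, 10,  5,  5,  2]), array([0.16 , 0.161, 0.162, 0.163, 0.164, 0.165, 0.166, 0.167, 0.168,
       0.169, 0.17 , 0.171, 0.172, 0.173, 0.174]))
[0.16445414 0.16872428 0.16961123] [0.16425346 0.16875938 0.16979964]
col 0.04 (array([ 0.46059, -0.24341]), np.float64(0.00073), 287)
col 0.08 (array([ 0.46032, -0.24302]), np.float64(0.00094), 185)
col 0.035 (array([ 0.46059, -0.24338]), np.float64(0.00075), 341)
rim z hist [12 17 20 10  9 31 43 23  5  1  0  0  0  0  0]
cap (array([0.50049, 0.15145]), np.float64(0.00058), 30)
handle (array([0.50008, 0.15175]), np.float64(0.00048), 158)
```

```bash
python3 -m pendant '[[[-0.0017,-0.0013,0],[0,0,0],0.03],[[0,0,0],[0,0,0],0.03],[[0,0,0.01],[0,0,0],0.03],[[0,0,0.01],[0,0,0],0.03],[[0,0,0.008],[0,0,0],0.03],[[0,0,0],[0,0,0],0.03],[[0,0,0],[0,0,0],0.03]]' ;  python3 - <<'E'
from fit import *
to([.4606,-.243,.111])
ds=[];ps=[]
for i in range(4):
    p,d=arm.get_image('side'); ds.append(d);ps.append(p.astype(float))
d=np.median(ds,0);p=np.mean(ps,0)
to([.4606,-.243,.111])
z=arm.observe()['position'][2]-.1781
rep(d,np.array([.461,-.243]),(('boss',.154+z,.161+z,.01975),))
c=np.clip(p*1.4,0,255).astype(np.uint8)[100:240,350:490]
cv2.imwrite('pics/s7c.png',cv2.resize(c,(600,600),interpolation=3)[:,:,::-1])
E
```

```text
clock: 10.62
position: [0.4591, -0.2436, 0.1498]
ee_rot: [3.129, 0.279, 0.0]
force: [-0.2, -0.6, -4.1]
width: 0.42
t 10.62 pos [ 0.4591 -0.2436  0.1498] xaxis yaw 10.2 tilt [ 0.0001 -0.    ] F [-0.2 -0.6 -4.1] w 0.0386
shift tool mm [ 1.6 -0.3 38.8]
t 10.82 pos [ 0.4592 -0.2436  0.15  ] xaxis yaw 10.2 tilt [ 0.0005 -0.0003] F [-1.   0.6 -3.8] w 0.0384
shift tool mm [ 1.5 -0.4 39. ]
col 0.04 (array([ 0.46049, -0.24367]), np.float64(0.00041), 303)
col 0.08 (array([ 0.46052, -0.2435 ]), np.float64(0.00048), 176)
col 0.035 (array([ 0.46048, -0.24366]), np.float64(0.00042), 361)
rim z hist [15 13 15 10 10 18 62 17  0  0  0  0  0  0  0]
boss (array([ 0.46031, -0.2435 ]), np.float64(0.00053), 67)
```

View pics/s7c.png

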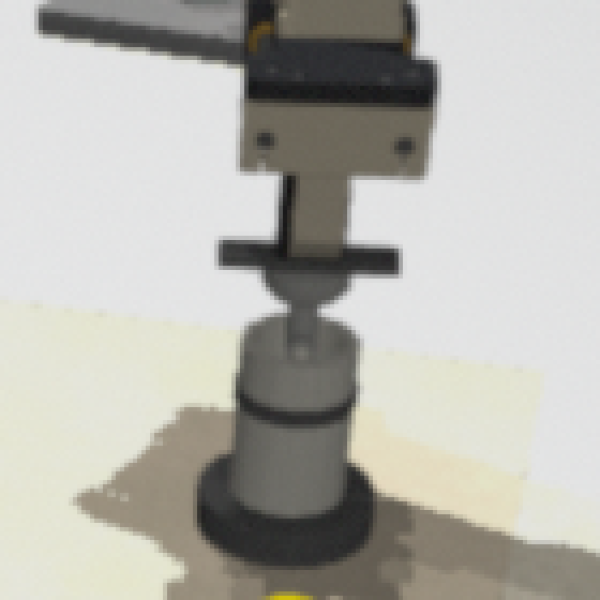

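Fit: boss (0.4603, -0.2435) against column (0.4605, -0.2436), and the nose is inside the mouth (crop 302,345). Lowering carefully.

```bash
python3 -m pendant '[[[0,0,0.008],[0,0,0],0.03],[[0,0,0.008],[0,0,0],0.03],[[0,0,0.003],[0,0,0],0.03],[[0,0,0],[0,0,0],0.03],[[0,0,0],[0,0,0],0.03]]' ;python3 -m pendant '[[[0,0,0.003],[0,0,0],0.03],[[0,0,0.002],[0,0,0],0.03],[[0,0,0],[0,0,0],0.03]]';python3 -m pendant '[[[0,0,0.002],[0,0,0],0.03],[[0,0,0.002],[0,0,0],0.03],[[0,0,0],[0,0,0],0.03]]'
```

```text
clock: 11.45
position: [0.4591, -0.2436, 0.1308]
ee_rot: [3.129, 0.279, 0.0]
force: [-0.6, 0.7, -3.2]
width: 0.418
clock: 11.82
position: [0.4589, -0.2435, 0.1256]
ee_rot: [-3.129, -0.279, 0.0]
force: [-0.3, 0.5, -3.4]
width: 0.421
clock: 12.2
position: [0.4588, -0.2435, 0.1215]
ee_rot: [-3.129, -0.279, 0.0]
force: [0.2, -0.3, -3.7]
width: 0.422
```

```bash
python3 -m pendant '[[[0,0,0.002],[0,0,0],0.03],[[0,0,0.002],[0,0,0],0.03],[[0,0,0],[0,0,0],0.03]]';python3 -m pendant '[[[0,0,0.0015],[0,0,0],0.03],[[0,0,0.0015],[0,0,0],0.03],[[0,0,0],[0,0,0],0.03]]'
```

```text
clock: 12.58
position: [0.4588, -0.2435, 0.1175]
ee_rot: [-3.129, -0.279, 0.001]
force: [-0.0, 0.2, -4.1]
width: 0.419
clock: 12.95
position: [0.4589, -0.2435, 0.1146]
ee_rot: [-3.129, -0.279, 0.0]
force: [-0.8, -0.4, -3.9]
width: 0.418
```

```bash
python3 -m pendant '[[[0,0,0.001],[0,0,0],0.03],[[0,0,0.001],[0,0,0],0.03],[[0,0,0],[0,0,0],0.03]]';python3 -m pendant '[[[0,0,0.001],[0,0,0],0.03],[[0,0,0],[0,0,0],0.03]]';python3 - <<'E'
from h import *
p,d=arm.get_image('side')
c=np.clip(p.astype(float)*1.4,0,255).astype(np.uint8)[120:240,360:480]
cv2.imwrite('pics/s8c.png',cv2.resize(c,(600,600),interpolation=3)[:,:,::-1])
E
```

```text
clock: 13.32
position: [0.4589, -0.2435, 0.1127]
ee_rot: [-3.129, -0.279, 0.0]
force: [0.3, -0.3, -4.4]
width: 0.419
clock: 13.58
position: [0.4591, -0.2436, 0.1118]
ee_rot: [3.129, 0.279, 0.0]
force: [-0.0, -0.3, -2.3]
width: 0.42
```

View pics/s8c.png

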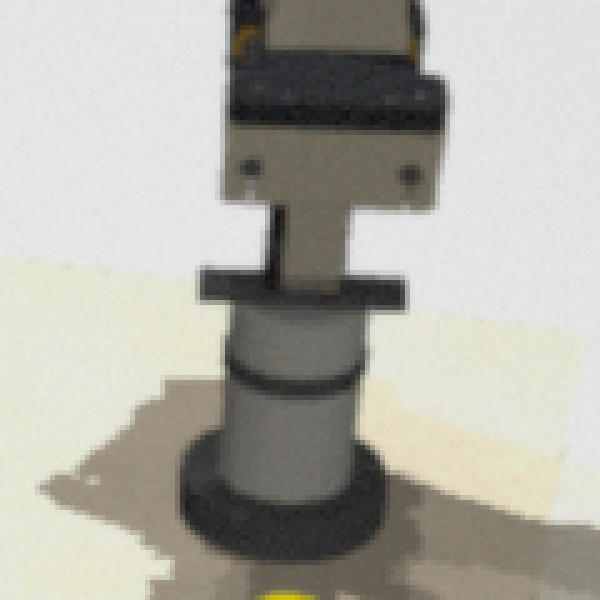

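The bar (crop 303,288) sits at the rim and contact has just begun. A bit more, gently.

```bash
python3 -m pendant '[[[0,0,0.0007],[0,0,0],0.03],[[0,0,0],[0,0,0],0.03]]'; python3 -m pendant '[[[0,0,0.0005],[0,0,0],0.03],[[0,0,0],[0,0,0],0.03],[[0,0,0],[0,0,0],0.03]]'
```

```text
clock: 13.88
position: [0.4591, -0.2436, 0.1117]
ee_rot: [3.129, 0.279, 0.001]
force: [-3.0, 0.8, 6.9]
width: 0.419
clock: 14.25
position: [0.4591, -0.2436, 0.1116]
ee_rot: [3.129, 0.279, 0.001]
force: [-4.5, 2.3, 11.6]
width: 0.428
```

Seated (net upward force). Relieving the preload slightly, then letting go.

```bash
python3 -m pendant '[[[0,0,-0.0009],[0,0,0],0.03],[[0,0,0],[0,0,0],0.03]]'; python3 -m pendant '[[[0,0,0],[0,0,0],0.05],[[0,0,0],[0,0,0],0.06],[[0,0,0],[0,0,0],0.08],[[0,0,0],[0,0,0],0.085],[[0,0,0],[0,0,0],0.085],[[0,0,0],[0,0,0],0.085],[[0,0,0],[0,0,0],0.085]]'; python3 - <<'E'
from h import *
p,d=arm.get_image('side')
c=np.clip(p.astype(float)*1.4,0,255).astype(np.uint8)[120:240,360:480]
cv2.imwrite('pics/s9c.png',cv2.resize(c,(600,600),interpolation=3)[:,:,::-1])
E
```

```text
clock: 14.5
position: [0.4591, -0.2436, 0.1117]
ee_rot: [3.129, 0.279, 0.0]
force: [-1.3, 1.0, 5.3]
width: 0.421
clock: 15.38
position: [0.459, -0.2436, 0.1114]
ee_rot: [3.129, 0.279, 0.0]
force: [-0.4, 0.1, 0.1]
width: 0.925
```

View pics/s9c.png

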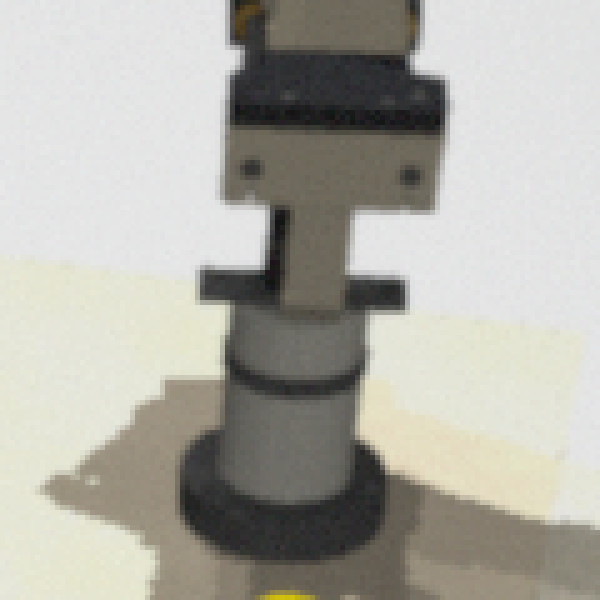

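Released: force 0, bar still on the rim. Going up to shut the fingers and press the cap.

```bash
python3 -m pendant '[[[0,0,-0.02],[0,0,0],0.085],[[0,0,-0.03],[0,0,0],0.085],[[0,0,-0.03],[0,0,0],0.085],[[0.0013,0,-0.02],[0,0,0],0.085],[[0,0,0],[0,0,0],0.03],[[0,0,0],[0,0,0],0],[[0,0,0],[0,0,0],0],[[0,0,0],[0,0,0],0],[[0,0,0],[0,0,0],0]]'; python3 - <<'E'
from fit import *
to([.4604,-.2436,.178])
ds=[];ps=[]
for i in range(3):
    p,d=arm.get_image('side'); ds.append(d);ps.append(p.astype(float))
d=np.median(ds,0);p=np.mean(ps,0)
rep(d,np.array([.4605,-.2436]),(('handle',.142,.160,.012),('cap',.166,.171,.010)))
W=world('side',d).reshape(-1,3); q=W[(np.hypot(W[:,0]-.4605,W[:,1]+.2436)<.011)&(W[:,2]>.15)&(W[:,2]<.19)]
print(np.histogram(q[:,2],np.arange(.15,.19,.002)))
c=np.clip(p*1.4,0,255).astype(np.uint8)[90:240,350:500]
cv2.imwrite('pics/s10c.png',cv2.resize(c,(600,600),interpolation=3)[:,:,::-1])
E
```

```text
clock: 16.55
position: [0.4601, -0.2433, 0.2111]
ee_rot: [-3.129, -0.279, 0.001]
force: [-0.5, -0.3, 0.5]
width: 0.427
t 16.55 pos [ 0.4601 -0.2433  0.2111] xaxis yaw 10.2 tilt [-0.0006  0.0002] F [-0.5 -0.3  0.5] w 0.0392
shift tool mm [ 0.2  0.4 33.1]
col 0.04 (array([ 0.46065, -0.2435 ]), np.float64(0.00052), 299)
col 0.08 (array([ 0.46061, -0.24368]), np.float64(0.00054), 178)
col 0.035 (array([ 0.46068, -0.24351]), np.float64(0.00055), 356)
rim z hist [15 16 11 10 15 15 24  6  5  4  5  9 27 13  0]
handle (array([ 0.46033, -0.24323]), np.float64(0.00064), 119)
cap (array([ 0.46022, -0.24338]), np.float64(0.00046), 14)
(array([ 1,  1,  0,  0,  3, 28,  7,  1,  1,  8, 19, 22,  0,  0,  0,  0,  0,
        0,  0,  0]), array([0.15 , 0.152, 0.154, 0.156, 0.158, 0.16 , 0.162, 0.164, 0.166,
       0.168, 0.17 , 0.172, 0.174, 0.176, 0.178, 0.18 , 0.182, 0.184,
       0.186, 0.188, 0.19 ]))
```

View pics/s10c.png

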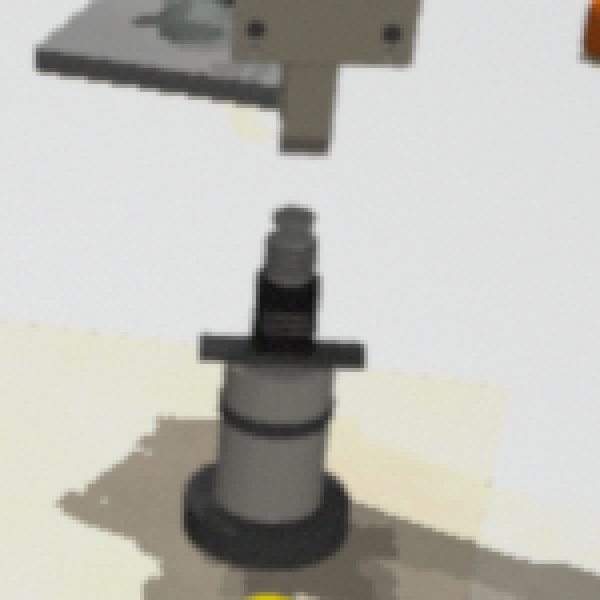

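The gauge stands upright in the column, bar on the rim (crop 283,350), cap up with its top at z of about 0.173, centred under the TCP. Shutting fully, then pressing.

```bash
python3 -m pendant '[[[0,0,0],[0,0,0],0],[[0,0,0],[0,0,0],0],[[0,0,0],[0,0,0],0],[[0,0,0],[0,0,0],0],[[0,0,0],[0,0,0],0]]';python3 -m pendant '[[[0,0,0.015],[0,0,0],0],[[0,0,0.013],[0,0,0],0],[[0,0,0.004],[0,0,0],0],[[0,0,0],[0,0,0],0],[[0,0,0],[0,0,0],0]]'
```

```text
clock: 17.32
position: [0.4602, -0.2433, 0.2114]
ee_rot: [3.129, 0.279, -0.0]
force: [-0.9, -0.4, 0.0]
width: 0.008
clock: 17.95
position: [0.4605, -0.2434, 0.1797]
ee_rot: [3.129, 0.279, 0.001]
force: [0.5, 0.5, -0.3]
width: 0.006
```

```bash
python3 -m pendant '[[[0,0,0.003],[0,0,0],0],[[0,0,0.002],[0,0,0],0],[[0,0,0],[0,0,0],0]]';python3 -m pendant '[[[0,0,0.001],[0,0,0],0],[[0,0,0.001],[0,0,0],0],[[0,0,0],[0,0,0],0]]';python3 -m pendant '[[[0,0,0.001],[0,0,0],0],[[0,0,0],[0,0,0],0]]'
```

```text
clock: 18.32
position: [0.4601, -0.2433, 0.1743]
ee_rot: [-3.129, -0.279, 0.0]
force: [0.5, 0.4, 0.4]
width: 0.002
clock: 18.7
position: [0.4604, -0.2434, 0.1726]
ee_rot: [3.129, 0.279, 0.0]
force: [-0.6, 0.8, 1.2]
width: 0.003
clock: 18.95
position: [0.4604, -0.2434, 0.1715]
ee_rot: [3.129, 0.279, 0.0]
force: [-0.1, 0.2, 2.6]
width: 0.008
```

```bash
python3 -m pendant '[[[0,0,0.001],[0,0,0],0],[[0,0,0],[0,0,0],0]]';python3 -m pendant '[[[0,0,0.0007],[0,0,0],0],[[0,0,0],[0,0,0],0]]';python3 -m pendant '[[[0,0,0.0005],[0,0,0],0],[[0,0,0],[0,0,0],0]]'
```

```text
clock: 19.2
position: [0.4603, -0.2433, 0.1704]
ee_rot: [3.129, 0.279, 0.0]
force: [0.4, -0.2, 1.5]
width: 0.005
clock: 19.45
position: [0.4603, -0.2433, 0.1697]
ee_rot: [3.129, 0.279, 0.0]
force: [-0.8, -0.4, 1.9]
width: 0.005
clock: 19.7
position: [0.4604, -0.2434, 0.1694]
ee_rot: [3.129, 0.279, 0.001]
force: [0.2, 0.9, 5.0]
width: 0.007
```

```bash
python3 -m pendant '[[[0,0,0.0005],[0,0,0],0],[[0,0,0],[0,0,0],0]]';python3 -m pendant '[[[0,0,0.0003],[0,0,0],0],[[0,0,0],[0,0,0],0],[[0,0,0],[0,0,0],0]]'
```

```text
clock: 19.95
position: [0.4605, -0.2436, 0.1693]
ee_rot: [3.129, 0.279, 0.001]
force: [-1.5, 1.6, 8.2]
width: 0.003
clock: 20.32
position: [0.4605, -0.2436, 0.1693]
ee_rot: [3.128, 0.279, 0.001]
force: [-1.7, -0.3, 12.1]
width: 0.008
```

Cap is at its stop (z 0.1693, 12 N). Backing off, opening and checking the cap.

```bash
python3 -m pendant '[[[0,0,-0.01],[0,0,0],0],[[0,0,-0.02],[0,0,0],0],[[0,0,-0.01],[0,0,0],0.07],[[0,0,0],[0,0,0],0.07],[[0,0,0],[0,0,0],0.07],[[0,0,0],[0,0,0],0.07],[[0,0,0],[0,0,0],0.07]]'; python3 - <<'E'
from fit import *
to([.4604,-.2436,.1415])
ds=[];ps=[]
for i in range(3):
    p,d=arm.get_image('side'); ds.append(d);ps.append(p.astype(float))
d=np.median(ds,0);p=np.mean(ps,0)
W=world('side',d).reshape(-1,3); q=W[(np.hypot(W[:,0]-.4605,W[:,1]+.2436)<.011)&(W[:,2]>.15)&(W[:,2]<.19)]
print(np.histogram(q[:,2],np.arange(.15,.19,.002)))
c=np.clip(p*1.4,0,255).astype(np.uint8)[90:240,350:500]
cv2.imwrite('pics/s11c.png',cv2.resize(c,(600,600),interpolation=3)[:,:,::-1])
E
```

```text
clock: 21.2
position: [0.46, -0.2432, 0.208]
ee_rot: [-3.129, -0.279, 0.001]
force: [0.3, -0.4, 0.4]
width: 0.498
t 21.2 pos [ 0.46   -0.2432  0.208 ] xaxis yaw 10.2 tilt [-0.0007  0.0003] F [ 0.3 -0.4  0.4] w 0.0458
shift tool mm [ 0.3  0.5 66.5]
(array([ 0,  0,  1,  1,  0, 16,  4, 10, 25, 16,  0,  0,  0,  0,  0,  0,  0,
        0,  0,  0]), array([0.15 , 0.152, 0.154, 0.156, 0.158, 0.16 , 0.162, 0.164, 0.166,
       0.168, 0.17 , 0.172, 0.174, 0.176, 0.178, 0.18 , 0.182, 0.184,
       0.186, 0.188, 0.19 ]))
```

View pics/s11c.png

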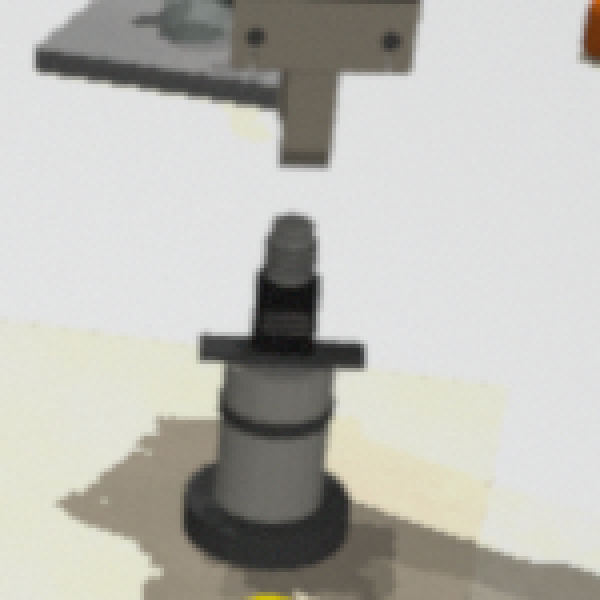

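Cap stays down (top at about 0.169, down from 0.173). Now descending with the jaws open to 70 mm and gripping the handle above the tabs.

```bash
python3 -m pendant '[[[0,0,0],[0,0,0],0.07],[[0,0,0],[0,0,0],0.07],[[0,0,0],[0,0,0],0.07],[[0,0,0.02],[0,0,0],0.07],[[0,0,0.025],[0,0,0],0.07],[[0,0,0.015],[0,0,0],0.07],[[0,0,0.006],[0,0,0],0.07],[[0,0,0],[0,0,0],0.07],[[0,0,0],[0,0,0],0.07]]';python3 -c "
from h import *
to([.4604,-.2436,.1415])"; python3 -m pendant '[[[0,0,0],[0,0,0],0.035],[[0,0,0],[0,0,0],0.028],[[0,0,0],[0,0,0],0.02],[[0,0,0],[0,0,0],0.01],[[0,0,0],[0,0,0],0.01],[[0,0,0],[0,0,0],0.01],[[0,0,0],[0,0,0],0.01],[[0,0,0],[0,0,0],0.01]]' 30
```

```text
clock: 22.48
position: [0.4608, -0.2435, 0.1431]
ee_rot: [3.129, 0.279, 0.002]
force: [0.4, -0.8, -0.6]
width: 0.761
t 22.48 pos [ 0.4608 -0.2435  0.1431] xaxis yaw 10.2 tilt [ 0.0011 -0.0005] F [ 0.4 -0.8 -0.6] w 0.0699
shift tool mm [-0.4  0.   1.6]
clock: 23.48
position: [0.4603, -0.2434, 0.1424]
ee_rot: [3.129, 0.279, 0.0]
force: [0.6, -0.2, -0.0]
width: 0.245
```

```bash
python3 -m pendant '[[[0,0,-0.003],[0,0,0],0.01],[[0,0,-0.005],[0,0,0],0.01],[[0,0,-0.008],[0,0,0],0.01],[[0,0,-0.01],[0,0,0],0.01],[[0,0,0],[0,0,0],0.01]]'; python3 -m pendant '[[[0,0,-0.01],[0,0,0],0.01],[[0,0,-0.012],[0,0,0],0.01],[[0,0,-0.015],[0,0,0],0.01],[[0,0,-0.02],[0,0,0],0.01],[[0,0,-0.02],[0,0,0],0.01],[[0,0,0],[0,0,0],0.01],[[0,0,0],[0,0,0],0.01]]'; python3 - <<'E'
from fit import *
to([.4997,.152,.245])
p,d=grab('side','s12')
c=np.clip(p*1.4,0,255).astype(np.uint8)[60:240,350:500]
cv2.imwrite('pics/s12c.png',cv2.resize(c,(500,600),interpolation=3)[:,:,::-1])
E
```

```text
clock: 24.1
position: [0.4612, -0.2434, 0.17]
ee_rot: [3.128, 0.279, 0.004]
force: [-0.3, 0.4, 0.7]
width: 0.25
clock: 24.98
position: [0.46, -0.2432, 0.2451]
ee_rot: [-3.129, -0.279, 0.001]
force: [-0.7, 0.6, -4.4]
width: 0.25
t 24.98 pos [ 0.46   -0.2432  0.2451] xaxis yaw 10.2 tilt [-0.0004  0.0001] F [-0.7  0.6 -4.4] w 0.023
shift tool mm [ 1.091e+02 -3.819e+02  1.000e-01]
```

View pics/s12c.png

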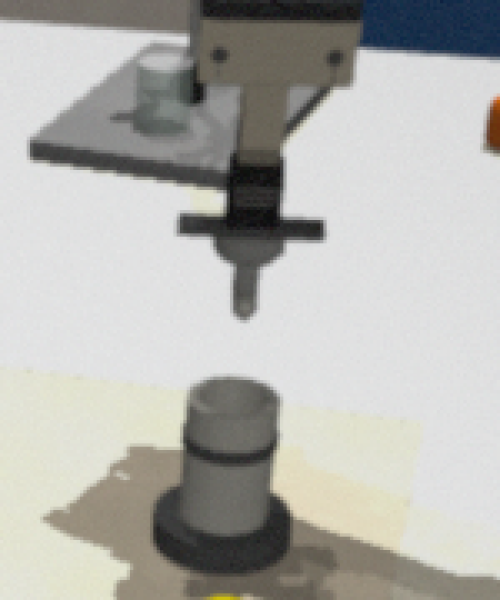

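The gauge is clear of the column, upright, nose at crop (244,310). Measuring the empty stand now.

```bash
python3 - <<'E'
from h import *
for n,f in(('side','s5'),('side','s12'),('top','t5')):
    d=np.load(f+'.npz')['d'];W=world(n,d).reshape(-1,3)
    q=W[(W[:,2]>.060)&(W[:,2]<.069)&(np.hypot(W[:,0]-.5,W[:,1]-.151)<.050)]
    th=np.radians(10.2);R=np.array([[np.cos(th),np.sin(th)],[-np.sin(th),np.cos(th)]])
    g=(q[:,:2]-[.5,.151])@R.T*1000
    # drop pink region
    k=~((g[:,0]>14)&(g[:,1]>24)); g=g[k];z=q[k,2]
    print(f,len(g),'x',np.percentile(g[:,0],[1,3,97,99]).round(1),'y',np.percentile(g[:,1],[1,3,97,99]).round(1),np.percentile(z,[50,90,98]).round(4),cv2.minAreaRect(g.astype(np.float32)))
E
python3 - <<'E'
from h import *
p=np.load('s12.npz')['p']
cv2.imwrite('pics/s12d.png',cv2.resize(np.clip(p[280:430,260:400]*1.3,0,255).astype(np.uint8),(560,600),interpolation=3)[:,:,::-1])
E
```

```text
s5 380 x [-25.  -24.7  28.2  28.6] y [-33.8 -32.8  34.6  35. ] [0.0634 0.0649 0.0656] ((1.937173843383789, 0.269317626953125), (53.96094512939453, 70.72864532470703), 0.6321826577186584)
s12 383 x [-25.  -24.7  28.1  28.6] y [-34.1 -33.2  34.5  34.9] [0.0633 0.0649 0.0657] ((1.8654594421386719, 0.4881591796875), (53.93115997314453, 70.99446105957031), 0.6051203608512878)
t5 263 x [-24.9 -24.6  28.3  28.7] y [-35.5 -35.4  31.4  31.8] [0.0644 0.0667 0.068 ] ((1.8767261505126953, -1.6547393798828125), (53.75285720825195, 68.2542724609375), 0.9177398681640625)
```

View pics/s12d.png

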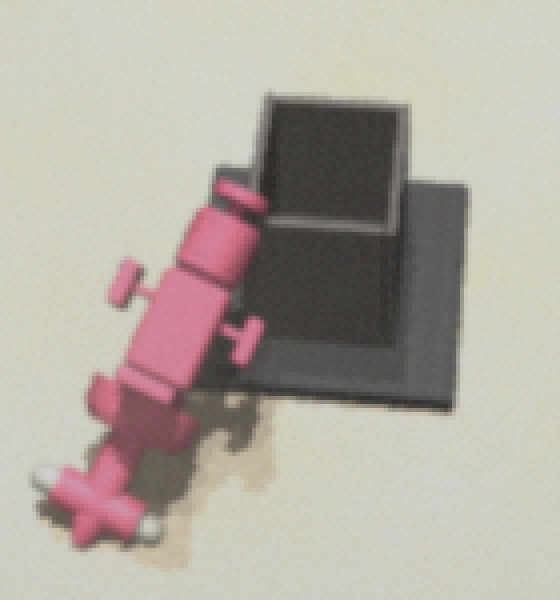

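The empty stand's mouth centre is at about (0.5017, 0.1517) with its rim at 0.065. The pink cap lies outside the wall, clear of where the bar will sit. Moving over.

```bash
python3 -m pendant '[[[0.006,-0.02,0],[0,0,0],0.01],[[0.0105,-0.036,0],[0,0,0],0.01],[[0.0105,-0.036,0],[0,0,0],0.01],[[0.0105,-0.036,0],[0,0,0],0.01],[[0.0105,-0.036,0],[0,0,0],0.01],[[0.0105,-0.036,0],[0,0,0],0.01],[[0.0105,-0.036,0],[0,0,0],0.01],[[0.0105,-0.036,0],[0,0,0],0.01],[[0.0105,-0.036,0],[0,0,0],0.01],[[0.0105,-0.036,0],[0,0,0],0.01]]' ; python3 -m pendant '[[[0.0105,-0.037,0],[0,0,0],0.01],[[0,0,0],[0,0,0],0.01],[[0,0,0],[0,0,0],0.01],[[0,0,0],[0,0,0],0.01]]';python3 -c "
from h import *
to([.5017,.1517,.11])"
```

```text
clock: 26.28
position: [0.4979, 0.114, 0.2446]
ee_rot: [3.129, 0.279, -0.002]
force: [0.6, -0.4, -2.5]
width: 0.253
clock: 26.78
position: [0.502, 0.1499, 0.245]
ee_rot: [3.129, 0.276, -0.001]
force: [-0.8, -0.3, -4.0]
width: 0.253
t 26.77 pos [0.502  0.1499 0.245 ] xaxis yaw 10.1 tilt [-0.0007 -0.0009] F [-0.8 -0.3 -4. ] w 0.0232
shift tool mm [  0.2  -1.9 135. ]
```

```bash
python3 -m pendant '[[[0,-0.001,0.02],[0,0,0],0.01],[[0,0,0.03],[0,0,0],0.01],[[0,0,0.015],[0,0,0],0.01],[[0,0,0],[0,0,0],0.01],[[0,0,0],[0,0,0],0.01]]';python3 - <<'E'
from h import *
to([.5017,.1517,.11])
p,d=grab('side','s13')
cv2.imwrite('pics/s13c.png',cv2.resize(np.clip(p[220:400,250:410]*1.3,0,255).astype(np.uint8),(533,600),interpolation=3)[:,:,::-1])
E
```

```text
clock: 27.4
position: [0.5025, 0.1524, 0.1813]
ee_rot: [-3.129, -0.279, -0.002]
force: [0.3, 0.0, -3.7]
width: 0.246
t 27.4 pos [0.5025 0.1524 0.1813] xaxis yaw 10.18 tilt [0.0013 0.0004] F [ 0.3  0.  -3.7] w 0.0226
shift tool mm [-1.   0.6 71.3]
```

View pics/s13c.png

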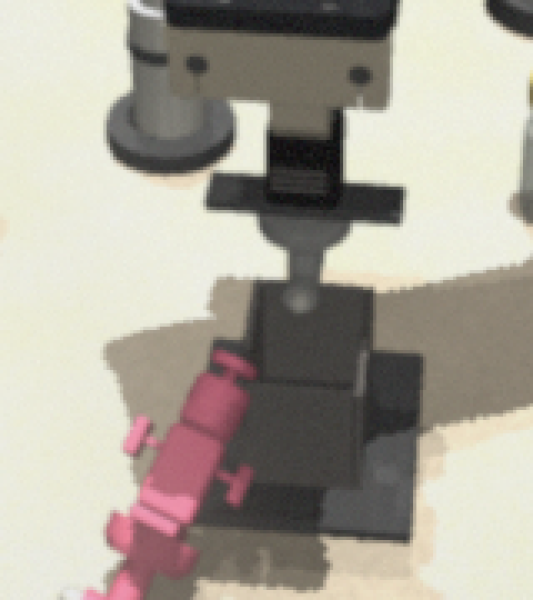

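```bash
python3 - <<'E'
from h import *
p=np.clip(np.load('s13.npz')['p']*1.3,0,255).astype(np.uint8).copy()
b=cv2.resize(p[220:400,250:410],(533,600),interpolation=3)
s=600/180
def P(X): u,v=pix('side',X); return int((u-250+.5)*s),int((v-220+.5)*s)
th=np.radians(10.5);ex=np.array([np.cos(th),np.sin(th),0]);ey=np.array([-np.sin(th),np.cos(th),0])
c=np.array([.5017,.1517,.065])
pts=np.array([P(c+a*.027*ex+e*.034*ey) for a,e in((1,1),(1,-1),(-1,-1),(-1,1))])
cv2.polylines(b,[pts],True,(0,255,0),1)
cv2.circle(b,P(c),3,(0,255,0),-1)
o=arm.observe()['position']; seat=o-[0,0,.0446]
for z in(0,-.052): cv2.circle(b,P(seat+[0,0,z]),3,(255,0,0),-1)
pts=np.array([P(seat+a*.04*ex+e*.01*ey) for a,e in((1,1),(1,-1),(-1,-1),(-1,1))]);cv2.polylines(b,[pts],True,(255,0,0),1)
cv2.line(b,P(seat),P([o[0],o[1],.065]),(255,255,0),1)
cv2.imwrite('pics/s13d.png',b[:,:,::-1])
E
```

```text
(no output)
```

View pics/s13d.png

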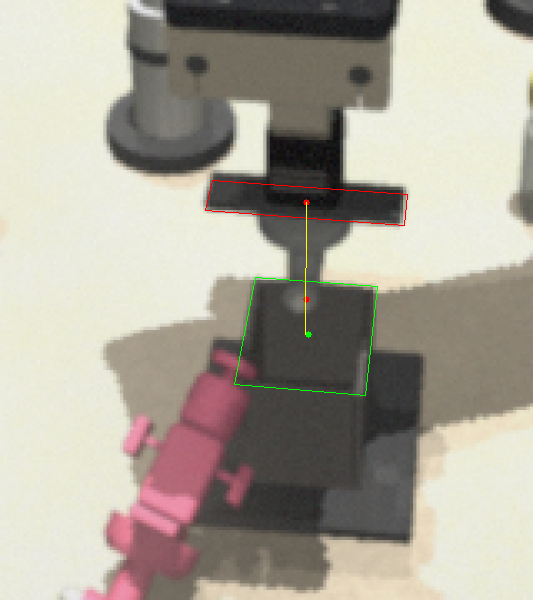

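The projections fit the picture: stand mouth (308,334), gauge axis (306,334), with the nose within about 2 mm. Making the small correction and lowering.

```bash
python3 -m pendant '[[[-0.0007,0.0005,0.015],[0,0,0],0.01],[[0,0,0.015],[0,0,0],0.01],[[0,0,0.01],[0,0,0],0.01],[[0,0,0],[0,0,0],0.01],[[0,0,0],[0,0,0],0.01]]';python3 -m pendant '[[[0,0,0.01],[0,0,0],0.01],[[0,0,0.008],[0,0,0],0.01],[[0,0,0.004],[0,0,0],0.01],[[0,0,0],[0,0,0],0.01],[[0,0,0],[0,0,0],0.01]]';python3 - <<'E'
from h import *
to([.5017,.1517,.11])
p,d=grab('side','s14')
cv2.imwrite('pics/s14c.png',cv2.resize(np.clip(p[220:400,250:410]*1.3,0,255).astype(np.uint8),(533,600),interpolation=3)[:,:,::-1])
E
```

```text
clock: 28.08
position: [0.5015, 0.1519, 0.1405]
ee_rot: [-3.129, -0.279, -0.0]
force: [0.4, -0.1, -4.0]
width: 0.252
clock: 28.7
position: [0.5014, 0.1518, 0.1185]
ee_rot: [-3.129, -0.279, -0.0]
force: [-0.3, -0.3, -3.7]
width: 0.248
t 28.7 pos [0.5014 0.1518 0.1185] xaxis yaw 10.2 tilt [0.0002 0.0001] F [-0.3 -0.3 -3.7] w 0.0228
shift tool mm [0.3 0.1 8.5]
```

View pics/s14c.png

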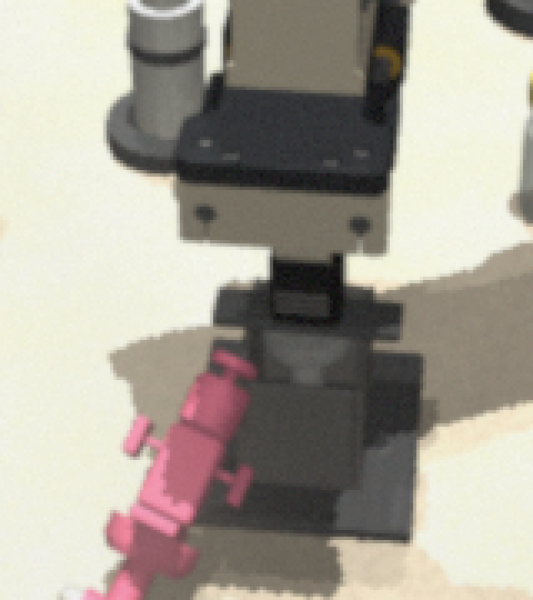

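The boss is entering the pot freely (crop 307,350). Setting it down.

```bash
python3 -m pendant '[[[0,0,0.004],[0,0,0],0.01],[[0,0,0.002],[0,0,0],0.01],[[0,0,0.001],[0,0,0],0.01],[[0,0,0],[0,0,0],0.01]]';python3 -m pendant '[[[0,0,0.001],[0,0,0],0.01],[[0,0,0],[0,0,0],0.01]]';python3 -m pendant '[[[0,0,0.001],[0,0,0],0.01],[[0,0,0],[0,0,0],0.01]]'
```

```text
clock: 29.25
position: [0.5012, 0.1516, 0.1113]
ee_rot: [3.129, 0.279, -0.0]
force: [-0.2, -0.2, -4.4]
width: 0.248
clock: 29.5
position: [0.5012, 0.1517, 0.1104]
ee_rot: [3.129, 0.279, -0.0]
force: [-0.4, 0.2, -3.5]
width: 0.249
clock: 29.75
position: [0.5014, 0.1517, 0.1098]
ee_rot: [3.129, 0.279, 0.001]
force: [-1.4, -1.2, 2.2]
width: 0.246
```

Contact on the stand's rim at the expected height (0.1098). Releasing slowly and withdrawing straight up.

```bash
python3 -m pendant '[[[0,0,0.0002],[0,0,0],0.026],[[0,0,0],[0,0,0],0.035],[[0,0,0],[0,0,0],0.05],[[0,0,0],[0,0,0],0.06],[[0,0,0],[0,0,0],0.06],[[0,0,0],[0,0,0],0.06]]';python3 -m pendant '[[[0,0,-0.01],[0,0,0],0.06],[[0,0,-0.03],[0,0,0],0.06],[[0,0,-0.04],[0,0,0],0.06],[[0,0,-0.04],[0,0,0],0.06],[[0,0.04,0],[0,0,0],0.06],[[0,0.05,0],[0,0,0],0.06],[[0,0.05,0],[0,0,0],0.06],[[0,0.05,0],[0,0,0],0.06],[[0,0,0],[0,0,0],0.06],[[0,0,0],[0,0,0],0.06]]';python3 - <<'E'
from fit import *
to([.5017,.1517,.11])
p,d=grab('side','s15');grab('top','t15')
W=world('side',d).reshape(-1,3)
q=W[(W[:,2]>.06)&(W[:,2]<.15)&(np.hypot(W[:,0]-.501,W[:,1]-.152)<.05)]
for n,lo,hi,r in(('handle',.111,.126,.012),('cap',.1305,.1345,.010)):
    s=q[(q[:,2]>lo)&(q[:,2]<hi)&(np.hypot(q[:,0]-.501,q[:,1]-.152)<.02)];print(n,cyl(s,r,[.501,.152]))
print('top z',np.percentile(q[:,2],[98,99.5]))
b=q[(q[:,2]>.0685)&(q[:,2]<.073)]; print(cv2.minAreaRect((b[b[:,1]<.18][:,:2]*1000).astype(np.float32)))
for m in(b[:,0]<.478,b[:,0]>.525): print(np.median(b[m][:,2]),m.sum())
t=np.load('t15.npz')['p']
a=cv2.resize(p[270:400,260:400],(560,520),interpolation=3);c=cv2.resize(t[250:320,215:300],(240,200),interpolation=3)
im=np.zeros((520,800,3),np.uint8);im[:,:560]=a;im[:200,560:]=c
cv2.imwrite('pics/s15c.png',np.clip(im[:,:,::-1]*1.4,0,255).astype(np.uint8))
E
```

```text
clock: 30.5
position: [0.5013, 0.1517, 0.1092]
ee_rot: [3.129, 0.279, -0.0]
force: [-0.6, -0.7, -0.0]
width: 0.651
clock: 31.75
position: [0.5349, -0.0348, 0.2297]
ee_rot: [-3.129, -0.279, -0.001]
force: [-0.1, 0.3, -0.3]
width: 0.656
t 31.75 pos [ 0.5349 -0.0348  0.2297] xaxis yaw 10.19 tilt [0.0003 0.0005] F [-0.1  0.3 -0.3] w 0.0602
shift tool mm [   0.3 -189.4  119.8]
handle (array([0.50138, 0.15169]), np.float64(0.00048), 147)
cap (array([0.50144, 0.15158]), np.float64(0.00066), 35)
top z [0.13573688 0.13666885]
((500.8782043457031, 152.58224487304688), (79.53765106201172, 22.121299743652344), 9.639836311340332)
0.07006591840351253 116
0.06997876133083251 106
```

View pics/s15c.png

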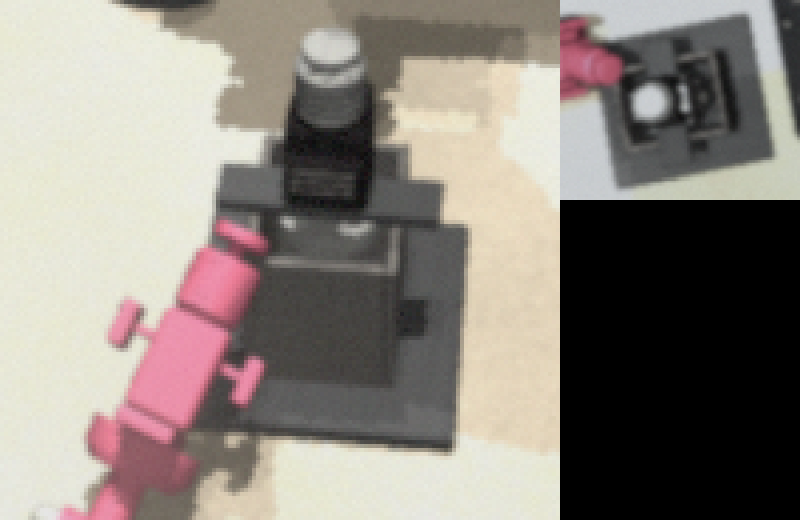

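View pics/t15.png

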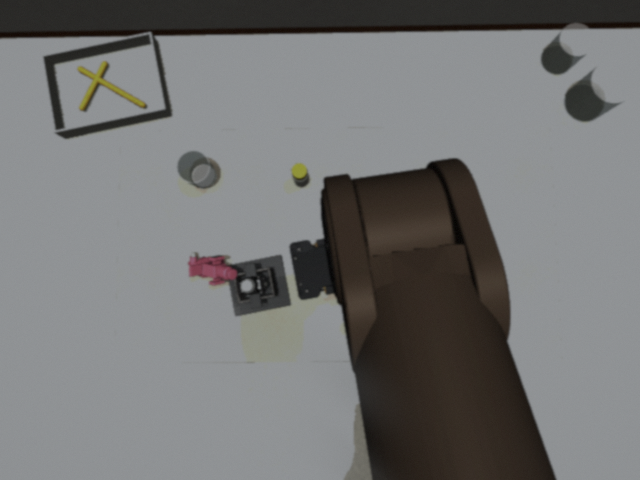

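The gauge hangs upright and level in the stand (bar ends both at z 0.070, axis at 0.5014, 0.1517), cap down (top at about 0.1365 instead of 0.1405). The arm is clear. Handing in.

```bash
python3 -c "
from cell import arm
print(arm.sign_off())"
```

```text
the job is handed in; nothing more can be done
None
```

The gauge is back in its stand, locked at the wide column's bore size, and the job is handed in at about 32 s. Sign-off gives no verdict, so what follows rests on my own checks.

**What I did:** I took the gauge by its tabs and lowered it into the wide column until the bar rested on the rim (up to about 15 N). I then let go, and the fingers read 0 N. I pressed the cap about 4 mm to its stop with about 12 N, lifted the gauge by its handle, and set it back in the stand.

**Last checks:**
- **Seating:** the bar is level on the stand's rim and the gauge's axis is within about 1 mm of the stand's centre.
- **Lock:** the cap is down; its top reads about 0.1365 m, against 0.1405 m when up.
- **Bystanders:** the arm is clear of everything. The beaker and one jar are where they were. The arm hid the other jar in the last top view, but the tool never went near it.

**Not measured or unexplained:**
- I did not measure the plunger tips directly. Their size is inferred from locking the gauge in the bore and not touching the tabs afterwards.
- Early in the run the pink look-alike toppled and came to rest against the stand's corner. I felt no contact, do not know why it fell, and left it there.
- The top and side cameras disagreed by about 3 mm in y. I used the side camera, checked against the arm's own readings.

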